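# Centre the sample box on the kitchen scale and tare it

### The arm

A 6-joint arm with a two-finger parallel gripper is mounted at the origin on the work surface. World frame = base frame: x ahead of the robot, y to its left, z up, the work surface at z = 0. Lengths are in m, angles in rad, forces in N, time in s.
With the tool pointing down it reaches from about 0.275 to 1 m from the base axis. Payload 8.4 kg.
Tool frame: the origin (TCP) lies on the centre line of the jaws, within the pads' length; the fingertips stand 17 mm ahead of it and the grasp point (between the pads) lies 2 mm behind it (bot.tcp_to_tips is the z of the fingertips in the tool frame, in m); z points along the fingers, y is the line along which they close (so a half turn about z gives the same grasp; the last joint's range is limited). The gripper opens to 85 mm and grips with 20 to 120 N. Pads are 22 mm wide; open, the fingers measure 114 mm over their backs; the gripper's body (76 mm by 85 mm) begins 54 mm behind the grasp point. The pads swing forward as they close: fully open they stand 13 mm farther back than shut.
Start: joints at [-1.17, 0.353, 1.633, -0, 1.155, -0.002], TCP at [0.245, -0.575, 0.248] pointing down, gripper open.
Joint ranges: [-2.63, 2.63], [-0.92, 2.1], [0.06, 2.66], [-1.3, 4.44], [0, 2.69], [-3.02, 3.02]. Speed limits (rad/s): [2.22, 2.22, 2.79, 3.14, 3.14, 3.14].

### API

Orientations are given as a unit quaternion [x, y, z, w].
In Python, from workcell import bot, hand, kinematics, get_obs, vision, hand_in gives the robot as it stands. The module is installed in compiled form; this text tells all that it offers. Calls block until the motion is done:
- bot.reach(position, orientation): joint-space move of the TCP to a pose.
- bot.servo_line(position, ori=None, velocity=0.15): straight line of the TCP; ori=None keeps the orientation; velocity is the mean speed in m/s.
- bot.goto_joints(angles): joint-space move.
- hand.move_gripper(opening, strength=None): finger opening in m; strength is the grip in N (None keeps the last); returns when the fingers have stopped.
- bot.dwell(seconds).
- kinematics.solve_ik(position, orientation): joint angles nearest the present ones, or None.
- get_obs(): the state.
- vision.read_camera(name): name is "scene" or "top"; returns a dict with "frame" (400x640x3 uint8, red, green, blue), "intrinsics" (3x3 intrinsics, pixels), "view" (4x4, takes a point from world to camera coordinates). Camera axes: x right, y down, z forward; pixel columns grow to the right and rows downward; lengths in m; the calibration is good to about 2 mm. A picture is of the moment at which its call begins. There is no depth.
A pose or a line that the arm cannot do raises bot.IKError and nothing moves.
- hand_in(): hands the job in; it is judged then, once.
The state is a dict: "time_s": time; "joint_pos": joint angles; "joint_vel": joint speeds; "joint_efforts": joint torques, N m; "position": TCP position; "orientation": TCP orientation; "wrist_force": force on the tool from outside, world axes, zero at the start; "ft_torque": the same for the moment, N m; "gripper_width": finger opening in m; "grip_force": force on a finger pad.
Only numpy, scipy, OpenCV 4.12 (cv2) and the standard library are available. Lean on these libraries where they do the work, as an engineer would, in place of code of your own. Each camera call takes 0.05 s, during which the arm holds its last target. There are 200 camera calls.

### The job

Tare the kitchen scale for the empty sample box: the box hangs over the left edge of the weighing pan, so push it sideways with the fingertips until its centre is within about 15 mm of the pan's centre, then reach a fingertip down into the well of the blue tare key, press the key fully down and let it come back up. Slide the box only, never lift or tip it, do not press tare before the box is centred or shift the box off centre afterwards, and do not press the red or yellow key or move the jar, the tub or the cleaver. Finish with the hand clear of everything.

Things in the scene. Friction and masses are not known exactly. Their poses are not given: they have to be found in the camera images.
- scale: Fixed white and grey bench scale, 300 x 300 mm, turned up to 0.25 rad. Origin: on the table under its middle; x points from the key panel (robot's side) to the back, y to its left. The panel is the front 90 mm, flat top 60 mm above the table, with three round vertical wells in a row along y at x = -105 mm: red key at y = -5, blue -60, yellow -115 mm. The pan is behind it.
- pan_center (a point): Centre of the top of the weighing pan, 66 mm above the table (50 mm behind the scale's origin along its x); axes as the scale's. The pan is 190 mm (x) by 240 mm (y) and does not sink; the housing under it is 50 mm high. Two fine rings around this point (radius 30 and 60 mm) mark the middle.
- box_center (a point): Centre, half-way up, of the empty open-topped box: milky clear plastic, blue rim, 95 mm (its x) by 130 mm (its y), 50 mm high, walls 3 mm, flat upright sides, about 0.14 kg. Loose on the pan, top 116 mm above the table. Starts 70 to 95 mm left (scale's +y) of the pan's centre, within 8 mm of it in the scale's x, turned up to 0.12 rad against the scale; the left end overhangs the pan.
- tare_top (a point): Centre of the top of the blue tare key, a round cap 26 mm in diameter in the middle one of the three wells. At rest it is 48 mm above the table, 12 mm below the panel's top. The wells are 45 mm in diameter, 22 mm deep, with centres 55 mm apart.
- tare (a joint): How far the tare key is down, in m: 0 at rest, 0.005 fully down. A spring brings it back up; it starts to move at about 1.5 N and is fully down at about 5 N.
- power_top (a point): Centre of the top face of the red on/off key, left of tare; same cap, well and spring. Not to be pressed.
- power (a joint): Travel of the red key, 0 at rest, 0.005 m fully down.
- zero_top (a point): Centre of the top face of the yellow zero key, right of tare; same cap, well and spring. Not to be pressed.
- zero (a joint): Travel of the yellow key, 0 at rest, 0.005 m fully down.
- jar: Sample jar with red lid, 62 mm in diameter, 85 mm high, upright on the table right of the scale. Origin: centre of its underside. Leave alone.
- tub: Closed sample tub with green lid, 94 x 74 mm, 52 mm high, on the table right of the key panel. Origin: centre of its underside. Leave alone.
- cleaver: Cleaver lying flat, blade 170 x 85 x 4 mm along its x, steel handle 20 mm thick and 120 mm long to its -x, on a white cutting board (200 x 150 mm, 14 mm high) left of the scale. Origin: underside of the blade's middle. Leave alone.
Things that resemble listed ones, but are neither listed nor needed, are in the scene too. What is meant by the part that bears box_center is not black or purple, and is the smaller of those in its own colour.

How it is judged:
On the way, in this order (a step that is already met when the one before it is completed fails the run):
1. the sample box stands centred on the pan, at rest (horizontal distance between box_center and pan_center below 0.02 m and linear speed of box below 0.01 m/s), for 0.3 s.
2. the blue tare key is pressed fully down by the fingers (value of joint tare above 0.0042 m and contact force between the fingers and tare above 1 N and horizontal distance between box_center and pan_center below 0.02 m), for 0.1 s.
At the end, for the whole second after the job is handed in: The box stands flat and still on the pan with its centre within 20 mm (horizontally) of the pan's centre; the tare key has been pressed at least 4.2 mm down after that and is back up, as are the red and yellow keys (within 1 mm); jar, tub and cleaver are within 12 mm of where they stood (all of step 1 and z of box_center in the frame of pan_center below 0.03 m and angle between box_center's own z axis and vertical below 0.05 rad and value of joint each of tare, power, zero below 0.001 m and distance of each of jar, tub, cleaver from where it was at the start of the episode below 0.012 m); the robot touches nothing.
It fails at once if the box is lifted more than 10 mm off the pan (z of box_center in the frame of pan_center above 0.035 m).
It fails at once if the box is tipped (angle between box_center's own z axis and vertical above 0.2 rad).
It fails at once if tare is pressed while the box is off centre (value of joint tare above 0.002 m and horizontal distance between box_center and pan_center above 0.022 m).
It fails at once if the red or yellow key is pressed (value of joint any of power, zero above 0.002 m).
It fails at once if the jar, tub or cleaver is moved (not (distance of jar from where it was at the start of the episode below 0.012 m) or not (distance of tub from where it was at the start of the episode below 0.012 m) or not (distance of cleaver from where it was at the start of the episode below 0.012 m)).
It also fails if it takes over 43 s, if anything falls off the work surface, if the arm or the gripper's body presses on something with over 40 N, if the wrist force passes 120 N, or if a joint passes its speed limit or range.

## Working session

There is one attempt and no reset: what is moved stays moved. The work goes in short steps, each a Python script; the robot and the scene stay as the last script left them, time stands still between calls to the robot, and variables do not carry over. Pictures are saved under pics/ and viewed, at most 10 in all, crops included, and the job is handed in when it is done.

```bash
mkdir -p pics
cat > h.py <<'E'
import numpy as np, cv2
from workcell import bot, hand, kinematics, get_obs, vision, hand_in
def cam(n):
    d=vision.read_camera(n); return d['frame'],np.array(d['intrinsics']),np.array(d['view'])
def ray(px,K,V,z):
    R=V[:3,:3];c=-R.T@V[:3,3];d=R.T@np.linalg.inv(K)@np.array([px[0],px[1],1.]);return c+d*(z-c[2])/d[2]
def proj(p,K,V):
    q=K@(V[:3,:3]@np.array(p,float)+V[:3,3]);return q[:2]/q[2]
def save(f,n): cv2.imwrite('pics/'+n,f[:,:,::-1])
E
python3 - <<'E'
from h import *
for n in('top','scene'):
    f,K,V=cam(n);save(f,n+'0.png');np.savez(n+'0.npz',f=f,K=K,V=V)
    print(n,K.tolist(),V.round(3).tolist())
print(get_obs()['orientation'],get_obs()['time_s'])
E
```

```text
top [[502.1350182990179, 0.0, 321.7298598435922], [0.0, 502.1350182990179, 203.79665806925468], [0.0, 0.0, 1.0]] [[0.01, -1.0, -0.007, -0.049], [-0.998, -0.01, -0.054, 0.504], [0.054, 0.008, -0.999, 1.677], [0.0, 0.0, 0.0, 1.0]]
scene [[394.92145511145077, 0.0, 320.24685463251166], [0.0, 394.92145511145077, 195.2258487585379], [0.0, 0.0, 1.0]] [[-0.644, 0.765, 0.007, 0.354], [0.582, 0.496, -0.644, -0.203], [-0.496, -0.411, -0.765, 1.599], [0.0, 0.0, 0.0, 1.0]]
[ 9.79794768e-01  2.00004585e-01 -9.66873061e-05 -6.07295901e-04] 0.1
```

View pics/top0.png

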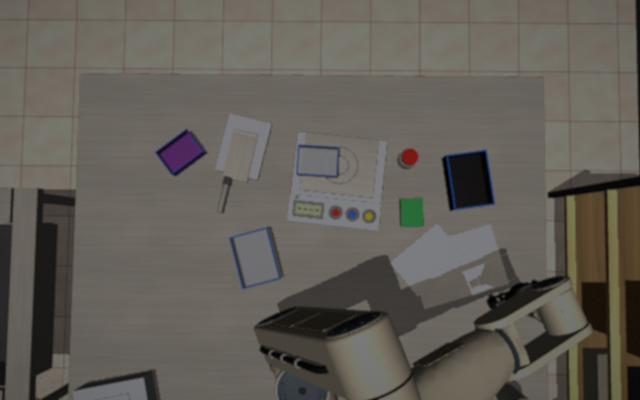

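View pics/scene0.png

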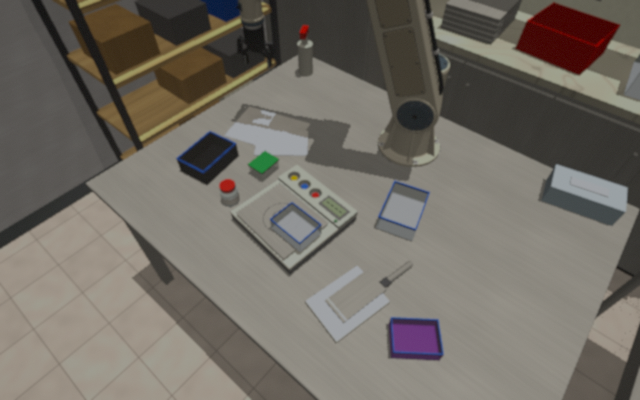

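Four boxes in the top view:
- on the pan, (318,161): clear, small
- on the table, (256,257): clear, larger
- (181,152): purple
- (469,180): black

The one on the pan fits, being clear and the smaller of the two clear ones. Next I'll measure and check it in an enlarged crop.

```bash
cat >> h.py <<'E'
def blobs(f,lo,hi,roi):
    x0,y0,x1,y1=roi;h=cv2.cvtColor(f,cv2.COLOR_RGB2HSV)[y0:y1,x0:x1]
    m=cv2.inRange(h,np.array(lo),np.array(hi));n,l,s,c=cv2.connectedComponentsWithStats(m)
    return [(s[i,4],c[i]+[x0,y0],np.argwhere(l==i)[:,::-1]+[x0,y0]) for i in np.argsort(-s[:,4]) if i>0]
E
python3 - <<'E'
from h import *
d=np.load('top0.npz');f,K,V=d['f'],d['K'],d['V']
R=(285,195,385,230)
k={}
for n,lo,hi in(('red',(0,120,50),(6,255,255)),('blue',(100,110,50),(125,255,255)),('yel',(20,120,60),(32,255,255))):
    for a,c,_ in blobs(f,lo,hi,R)[:2]: print(n,a,c.round(1),ray(c,K,V,.048).round(4))
    k[n]=ray(blobs(f,lo,hi,R)[0][1],K,V,.048)
for a,c,p in blobs(f,(100,80,40),(125,255,255),(285,130,350,190))[:3]:
    w=np.array([ray(q,K,V,.116)[:2] for q in p],np.float32);r=cv2.minAreaRect(w);print('box',a,c,r,cv2.boxPoints(r).round(4).tolist())
y=k['red']-k['yel'];y=y[:2]/np.linalg.norm(y[:2]);x=np.array([y[1],-y[0]])
print('yaw',np.arctan2(x[1],x[0]),np.linalg.norm(k['red']-k['yel']))
o=np.mean([k['red'][:2]+x*.105+y*.005,k['blue'][:2]+x*.105+y*.06,k['yel'][:2]+x*.105+y*.115],0);pc=o+x*.05
print('origin',o,'pan',pc,proj([*pc,.066],K,V))
# fixture outline by brightness edge
c=cv2.resize(f[120:240,280:440],None,fx=5,fy=5,interpolation=cv2.INTER_CUBIC)
def dot(p,col): 
    u=(proj(p,K,V)-[280,120]+.5)*5; cv2.circle(c,tuple(int(v) for v in u),3,col,-1)
dot([*pc,.066],(255,0,0))
for a in(-1,1):
    for b in(-1,1): dot([*(pc+x*a*.095+y*b*.12),.066],(0,255,0))
for t in np.arange(0,6.3,.3): dot([*(pc+.06*(x*np.cos(t)+y*np.sin(t))),.066],(255,0,255))
save(cv2.convertScaleAbs(c,alpha=1.5),'crop1.png')
E
```

```text
red 43 [335.1 212.1] [ 0.4753 -0.0887  0.048 ]
blue 41 [351.8 214. ] [ 0.4697 -0.1435  0.048 ]
yel 44 [368.4 215.9] [ 0.4639 -0.1982  0.048 ]
box 39 [334.87179487 154.15384615] ((0.6524326801300049, -0.0873863697052002), (0.08436642587184906, 0.03725776821374893), 29.834081649780273) [[0.6065999865531921, -0.09220000356435776], [0.6251000165939331, -0.12449999898672104], [0.6983000040054321, -0.08259999752044678], [0.6797999739646912, -0.050200000405311584]]
box 16 [321.625  174.9375] ((0.5917905569076538, -0.04475044831633568), (0.0031877721194177866, 0.04441765695810318), 0.5243767499923706) [[0.5899999737739563, -0.022600000724196434], [0.590399980545044, -0.06700000166893005], [0.5935999751091003, -0.06689999997615814], [0.5932000279426575, -0.02250000089406967]]
box 15 [315. 146.] ((0.6827143430709839, -0.021562187001109123), (5.522452184436588e-08, 0.044566430151462555), 0.4995133876800537) [[0.6825000047683716, 0.000699999975040555], [0.6829000115394592, -0.043800000101327896], [0.6829000115394592, -0.043800000101327896], [0.6825000047683716, 0.000699999975040555]]
yaw -0.10398099365767828 0.11012326814913619
origin [ 0.5802987  -0.09467346] pan [ 0.63002864 -0.09986315] [339.04583476 164.74589237]
```

View pics/crop1.png

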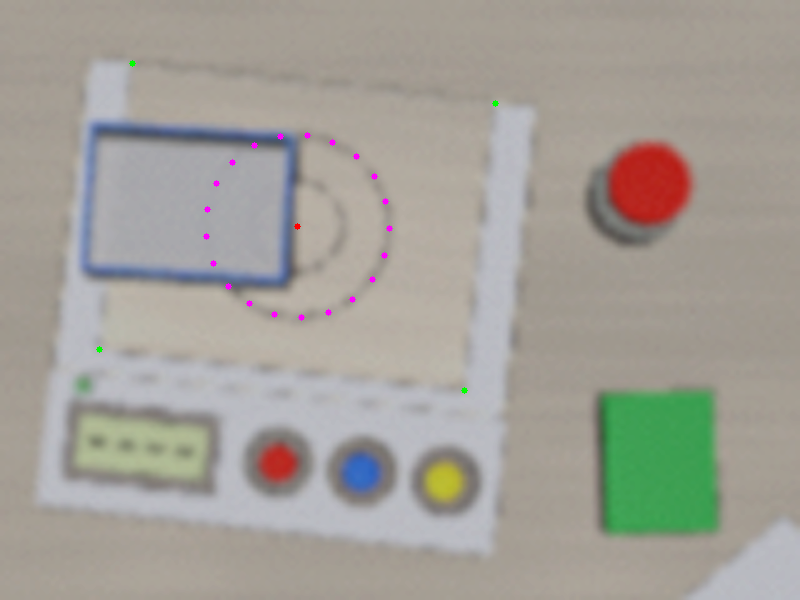

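The crop confirms the pan model: the projected ring and corners match. The box on the pan is the small clear one with the blue rim, with corners in the crop at (92,125), (297,138), (287,285) and (83,270). Now I'll work out its pose and push with both fingertips on the left face.

```bash
cat >> h.py <<'E'
pc=np.array([.6300,-.0999]);yaw=-.104
def quat(a): return [np.cos(a/2),np.sin(a/2),0,0]
def boxpose(cs,K,V): # crop corners tl,tr,br,bl (5x crop from 280,120)
    w=np.array([ray(np.array(c)/5+[279.5,119.5],K,V,.116)[:2] for c in cs]);e=(w[0]-w[1])+(w[3]-w[2])
    print('sides',np.linalg.norm(w[0]-w[1]),np.linalg.norm(w[0]-w[3]))
    return w.mean(0),np.arctan2(-e[0],e[1])
E
python3 - <<'E'
from h import *
d=np.load('top0.npz');K,V=d['K'],d['V']
b,t=boxpose([(92,125),(297,138),(287,285),(83,270)],K,V)
yb=np.array([-np.sin(t),np.cos(t)]);u=pc-b;L=np.linalg.norm(u);print('box',b,t,'off',L)
q=quat(np.pi/2+t)
hand.move_gripper(.05)
s=b+yb*(.065+.011+.03)
bot.reach([*s,.22],q);print(get_obs()['joint_pos'])
bot.servo_line([*s,.094],q,.12)
end=b+u*(L-.02)/L+yb*.076   # first stop short
bot.servo_line([*end,.094],q,.05)
o=get_obs();print(o['time_s'],o['wrist_force'],o['position'],end)
np.savez('b0.npz',b=b,t=t)
for n in('top','scene'):
    f,K,V=cam(n);np.savez(n+'1.npz',f=f,K=K,V=V)
    if n=='top':c=cv2.resize(f[120:240,280:440],None,fx=5,fy=5,interpolation=cv2.INTER_CUBIC)
    else:c=cv2.resize(f[140:290,200:400],None,fx=4,fy=4,interpolation=cv2.INTER_CUBIC)
    save(cv2.convertScaleAbs(c,alpha=1.5),n+'1.png')
E
```

```text
sides 0.13078528070485093 0.09293683554115612
box [ 0.6367454 -0.0298189] -0.05981078126001809 off 0.07040498333733405
[ 1.14010342e-01  4.13664754e-01  1.60890203e+00 -1.94394052e-04
  1.11893909e+00  1.75082750e-01]
6.1917 [0.60659194 1.29031026 0.81075207] [ 0.63645819 -0.00401648  0.09398459] [ 0.63645908 -0.0041279 ]
```

View pics/scene1.png

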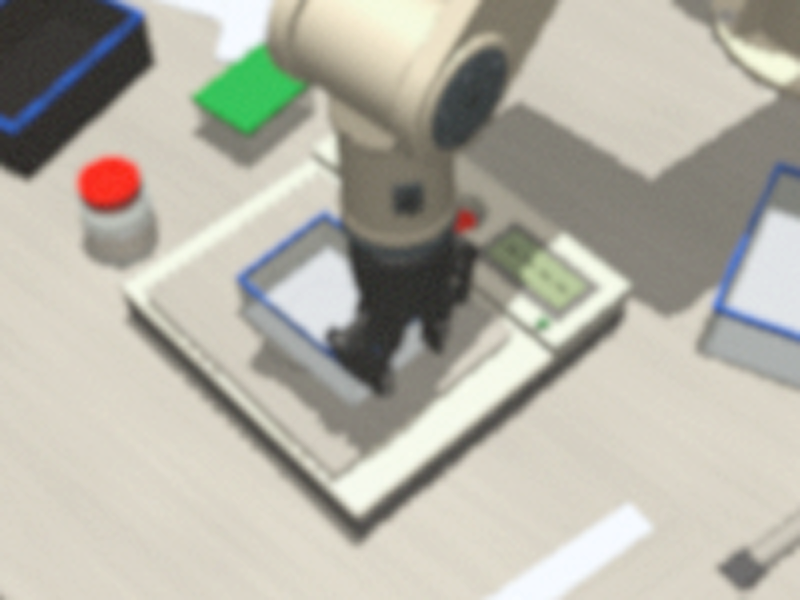

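View pics/top1.png

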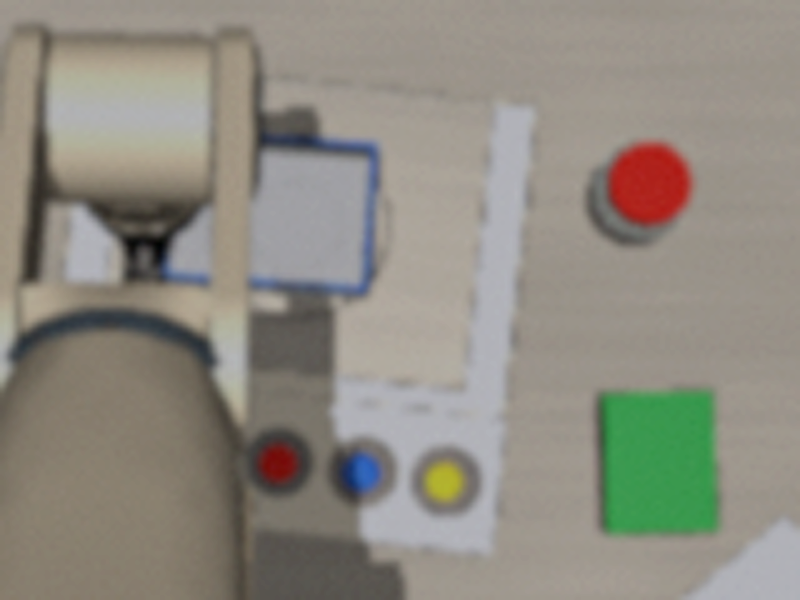

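The box has translated about 50 mm as planned without rotating; its right corners are now at (378,145) and (366,292) in the crop. I'll push the remaining 20 mm, retreat and check.

Run:
```python
from h import *
d=np.load('b0.npz');b,t=d['b'],float(d['t']);yb=np.array([-np.sin(t),np.cos(t)]);q=quat(np.pi/2+t)
end=pc+yb*.0765
bot.servo_line([*end,.094],q,.04)
s=end+yb*.03
bot.servo_line([*s,.094],q,.08);bot.servo_line([*s,.2],q,.15)
hand.move_gripper(0)
y=np.array([-np.sin(yaw),np.cos(yaw)]);x=np.array([np.cos(yaw),np.sin(yaw)])
bot.reach([.42,-.35,.25],quat(np.pi/2+yaw))
f,K,V=cam('top');np.savez('top2.npz',f=f,K=K,V=V)
c=cv2.resize(f[120:240,280:440],None,fx=5,fy=5,interpolation=cv2.INTER_CUBIC)
save(cv2.convertScaleAbs(c,alpha=1.5),'top2.png');print(get_obs()['time_s'],get_obs()['gripper_width'])
```

```text
10.45 -6.686117598108578e-05
```

View pics/top2.png

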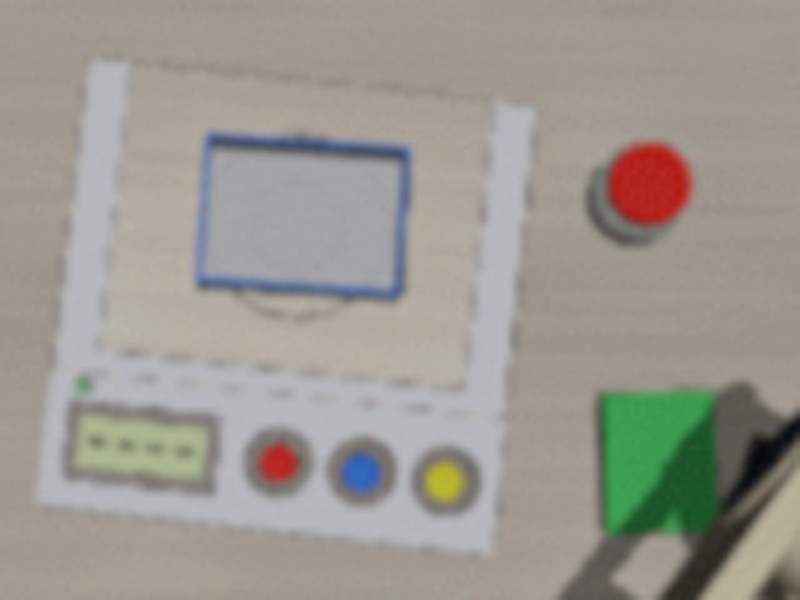

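The box sits upright and visibly centred on the rings, with corners in the crop at (208,134), (410,149), (400,298) and (199,288). I'll compute the offset, then press the tare key in force-monitored steps.

Run:
```python
from h import *
d=np.load('top2.npz');K,V=d['K'],d['V']
b,t=boxpose([(208,134),(410,149),(400,298),(199,288)],K,V);print('box off',b-pc,t)
assert np.linalg.norm(b-pc)<.009
q=quat(np.pi/2+yaw);k=[.4697,-.1435]
bot.reach([*k,.2],q);bot.servo_line([*k,.085],q,.1);bot.dwell(.3)
f0=get_obs()['wrist_force'][2];print('f0',f0)
for z in np.arange(.076,.0565,-.0015):
    bot.servo_line([*k,z],q,.02);bot.dwell(.05);o=get_obs();fz=o['wrist_force'][2]-f0
    print(round(z,4),round(o['position'][2],4),np.round(o['wrist_force'],2))
    if z>.0675 and fz>2: print('rim contact');break
    if fz>7.5: break
bot.dwell(.3);print(get_obs()['wrist_force'],get_obs()['time_s'])
```

```text
sides 0.12883118066160645 0.09860763405599329
box off [-0.00074744 -0.00273747] -0.053407620354910444
f0 -0.24879252253177553
0.076 0.076 [-0.38 -0.43  0.  ]
0.0745 0.0745 [ 0.66 -0.43  0.37]
0.073 0.073 [ 0.59 -0.38  0.04]
0.0715 0.0715 [-0.55  0.16  0.57]
0.07 0.0699 [ 0.52 -0.56 -0.38]
0.0685 0.0684 [ 0.74 -0.92 -0.11]
0.067 0.0669 [ 0.54 -0.36  0.29]
0.0655 0.0655 [0.53 0.57 0.55]
0.064 0.0641 [-0.47 -0.53  2.38]
0.0625 0.0626 [-0.5  -1.03  4.52]
0.061 0.0611 [-0.21  0.38  4.47]
0.0595 0.06 [-1.85  0.66 11.81]
[-1.46476454  0.16165075 11.46183507] 17.175
```

The force rose along the spring curve and bottomed at TCP z 0.060 with 11.5 N, so the key is fully down. I'll retract and verify.

Run:
```python
from h import *
q=quat(np.pi/2+yaw);k=[.4697,-.1435]
bot.servo_line([*k,.2],q,.06);bot.reach([.42,-.35,.25],q);bot.dwell(.3)
f,K,V=cam('top');c=cv2.resize(f[120:240,280:440],None,fx=5,fy=5,interpolation=cv2.INTER_CUBIC)
save(cv2.convertScaleAbs(c,alpha=1.5),'top3.png');print(get_obs()['time_s'],get_obs()['wrist_force'])
```

```text
20.8917 [ 0.18548164 -0.50207467  0.51840391]
```

View pics/top3.png

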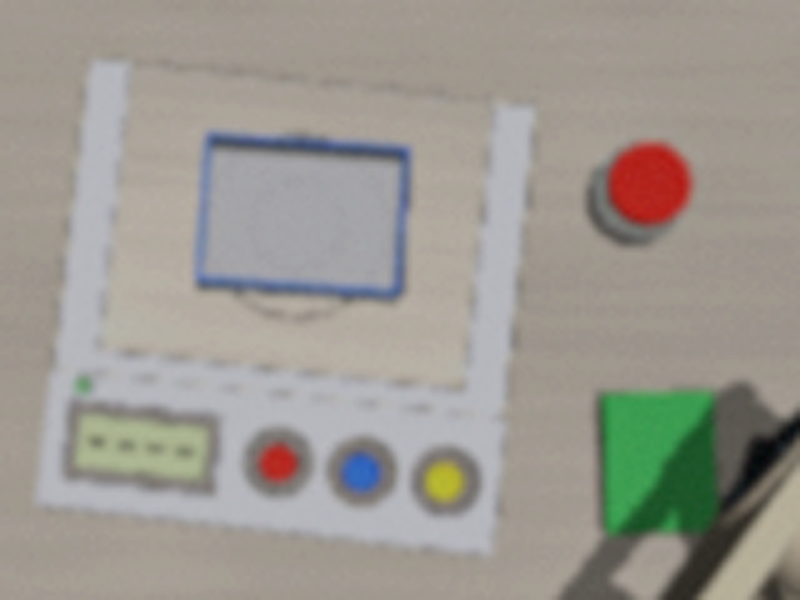

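Nothing has changed since the last picture: the box is still centred at (304,217), the jar and tub are in place, and the hand is clear.

```bash
python3 -c "
from h import *
print(hand_in())"
```

```text
the job is handed in; nothing more can be done
None
```

The job is handed in: the box was slid to about 3 mm from the pan's centre, the blue tare key was pressed to its stop and released, and the hand finished clear at about 21 s; `hand_in()` returned no verdict.

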